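Slide the nail tin into the free bay of the cobbler's rack

ROBOT

A 6-joint arm with a two-finger parallel gripper is mounted at the origin on the work surface. World frame = base frame: x ahead of the robot, y to its left, z up, the work surface at z = 0. Lengths are in m, angles in rad, forces in N, time in s.
With the tool pointing down it reaches from about 0.35 to 0.975 m from the base axis. Payload 4.9 kg.
Tool frame: the origin (TCP) lies midway between the tips of the shut fingers; the grasp point (between the pads) lies env.pinch_z behind it (env.pinch_z is the distance from the TCP to the grasp point, in m); z points along the fingers, y is the direction in which the jaws open and shut (so a half turn about z gives the same grasp; the last joint's range is limited). The gripper opens to 85 mm and grips with 20 to 120 N. Pads are 22 mm wide; open, the fingers measure 114 mm over their backs; the gripper's body (76 mm by 85 mm) begins 54 mm behind the grasp point. The pads swing forward as they close: fully open they stand 13 mm farther back than shut.
Start: joints at [1.064, 0.053, 1.613, -0, 1.476, -0.119], TCP at [0.236, 0.579, 0.231] pointing down, gripper open.
Joint ranges: [-3.01, 3.01], [-1.01, 2.22], [0.06, 2.58], [-1.02, 4.17], [0.09, 2.62], [-3.14, 3.14]. Speed limits (rad/s): [2.57, 2.57, 3.14, 3.14, 3.14, 3.14].

INTERFACE

Orientations are given as a rotation vector (axis times angle).
In Python, from plant import sensors, viewer, env gives the robot as it stands.
- The arm moves only by the shell command python3 -m jog 'ROWS' [OPENING]. ROWS is JSON, a list of rows, each an object of numbers: "x", "y", "z": the shift along the tool's x, y, z each as a share of 0.3 m, from -1 to 1; "ax", "ay", "az": the turn, a rotation vector about the tool's x, y, z each as a share of 0.5 rad, from -1 to 1. A call has 1 to 20 rows; each row shifts and turns the commanded pose from where the row before left it, along the tool's axes as they then stand; what a row does not reach is not made up. A row lasts 1/12 s, in which the tool goes at most 41.7 mm and 7.16 degrees, less where a joint would pass 70% of its speed; a pose out of reach is approached as far as the arm can. A call with a number of a shift or a turn outside -1 to 1 is refused whole. A call with a gripper value outside its range is refused whole. OPENING is the closure, from -1 (fully open) to 1 (shut), set as the call begins (- or left out, the last holds). The fingers move at their own pace and stop on an object; the grip force is fixed at half the most. Time passes only in rows, so rows that do not move let the fingers close. It gives the time, the measured TCP pose, the force and the opening at its end, in the units of the state.
- sensors.get_state(): the state, without advancing time (a new reading comes with each control period).
- viewer.read_camera(name): name is "scene" or "top" or "wrist"; returns a dict with "frame" (400x640x3 uint8, red, green, blue), "vfov" (degrees; the focal length in pixels is half the picture's height over the tangent of half this angle, whatever the lens; pixels are square), "cx", "cy" (the principal point, pixels), "origin" and "orientation" of the camera in the world; the wrist camera has in their place "mount" (4x4, takes a point from camera to tool coordinates, whose origin is the TCP and whose axes are the flange's). Camera axes: x right, y up, looking along -z (the intrinsics and any distortion apply to the point x, -y, -z); pixel columns grow to the right and rows downward; lengths in m; the calibration is good to about 2 mm. The wrist camera is an equidistant fisheye: a pixel r from the principal point sees the ray r / f radians off the axis. A picture is of the moment at which its call begins: read the wrist's pose just before it. There is no depth.
- env.job_done(): hands the job in, once; it reports no verdict.
The state is a dict: "time": time; "qpos": joint angles; "qvel": joint speeds; "effort": joint torques, N m; "tcp_pos": TCP position; "ee_rot": TCP orientation; "force": force on the tool from outside, world axes, zero at the start; "moment": the same for the moment, N m; "gripper_width": opening from 0.0 (shut) to 1.0 (fully open).
Only numpy, scipy, OpenCV 4.12 (cv2) and the standard library are available. Lean on these libraries where they do the work, as an engineer would, in place of code of your own. Each camera call takes 0.05 s, during which the arm holds its last target.

TASK

Slide the yellow-lidded nail tin across the bench and into the one empty bay of the low red rack under its clear roof, then press it firmly but without ramming until it sits fully home against the rubber stop, recessed behind the rack's front face like the other two tins. Leave the parked tins, the glue bottle and the tape roll where they are.

Things in the scene. Friction and masses are not known exactly. Their poses are not given: they have to be found in the camera images.
- tin: closed flat steel tin with yellow lid and a round paper label, 96 (its x) x 90 (its y) x 38 mm high, about 0.4 kg, too wide to grasp; origin at the centre of its underside, z up, +x the end that goes into the bay (either end will do). Starts on the bench between robot and rack
- bay: empty bay of the rack (any of the three), cork-coloured floor flush with the bench, +x inwards. Origin on the bench: where the centre of the tin's underside is when home. Opening 96 mm wide, 46 high, no lip. Mouth at x = -60 mm, face of the black rubber stop (36 mm high) at +48 mm: a tin that is home has its near end 12 mm behind the rack's front face, under the roof
- rack: low fixed red rack with a clear acrylic roof, 336 mm wide, 132 mm deep, 54 mm high, three bays side by side at 108 mm spacing, 12 mm walls between; origin on the bench at the middle of its front face, +x into the rack, y along its front. The roof covers the bays fully, underside 46 mm above the bench
- parked_blue: tin like the yellow one with a blue lid, parked home in another bay; origin at the centre of its underside
- parked_green: tin like the yellow one with a green lid, parked home in another bay; origin at the centre of its underside
- glue: white glue bottle with blue nozzle, 64 mm diameter, 170 mm high, standing on the bench to one side; origin at the centre of its underside
- tape: yellow roll of tape, 90 mm diameter, 48 mm high, lying flat on the bench to the other side; origin at the centre of its underside
Mind the look-alikes: they are no part of the job. Leave any orange or purple look-alike of the tin alone.

How it is judged:
By the outcome, as a careful person would: the job done as asked, in the order asked, and still so for the second after the job is handed in, with the robot touching nothing.
It also fails if it takes over 67 s, if anything falls off the work surface, if the arm or the gripper's body presses on something with over 40 N, if the wrist force passes 120 N, or if a joint passes its speed limit or range.

## Working session

There is one attempt and no reset: what is moved stays moved. The work goes in short steps, Python scripts to look and compute and a shell command to move; the robot and the scene stay as the last step left them, time stands still between calls to the robot, and variables do not carry over. Pictures are saved under pics/ and viewed, and the job is handed in when it is done.

```bash
mkdir -p pics; ls; cat > h.py <<'E'
import numpy as np,cv2
from plant import sensors,viewer,env
def snap(n,f):
    s=sensors.get_state(); c=viewer.read_camera(n); cv2.imwrite('pics/'+f,c['frame'][:,:,::-1]); return s,c
def ray(c,u,v):
    f=200/np.tan(np.radians(c['vfov'])/2)
    d=np.array([(u-c['cx'])/f,-(v-c['cy'])/f,-1.])
    R=np.array(c['orientation'],float)
    if R.shape!=(3,3): R=cv2.Rodrigues(R)[0]
    return np.array(c['origin']),R@d
def onplane(c,u,v,z):
    o,d=ray(c,u,v); return o+d*(z-o[2])/d[2]
E
python3 - <<'E'
from h import *
for n in ['scene','top']:
    s,c=snap(n,n+'0.png'); print({k:v for k,v in c.items() if k!='frame'})
print(s, env.pinch_z)
E
```

```text
pics
{'vfov': 50.52492057659544, 'cx': 328.4823345284016, 'cy': 199.91899674043975, 'origin': array([1.2401144 , 0.3912724 , 0.68655982]), 'orientation': array([0.55704527, 0.92826841, 1.93817152])}
{'vfov': 48.74299807430241, 'cx': 319.4792567579153, 'cy': 194.55182698390763, 'origin': array([ 0.29084971, -0.00862701,  1.0595621 ]), 'orientation': array([ 0.17670455, -0.17634079, -1.5185909 ])}
{'time': 0.05, 'qpos': array([ 1.06398744e+00,  5.33652904e-02,  1.61427068e+00, -6.40250863e-06,
        1.47600504e+00, -1.19000309e-01]), 'qvel': array([-0.00057664,  0.00103603, -0.0026474 ,  0.00052898,  0.00054539,
       -0.00067082]), 'effort': array([-2.19989652e-04, -3.95176542e+01, -3.71656966e+01, -1.48569889e-04,
        3.98414340e-03,  4.58653446e-06]), 'tcp_pos': array([0.23605137, 0.57804565, 0.23007172]), 'ee_rot': array([-6.05236565e-01, -3.08210325e+00,  3.06379183e-03]), 'force': array([-0.40990394,  0.49699638,  0.5152292 ]), 'moment': array([-0.00346379,  0.00159938,  0.00667166]), 'gripper_width': 0.9959337438233701} 0.0187
```

View pics/scene0.png

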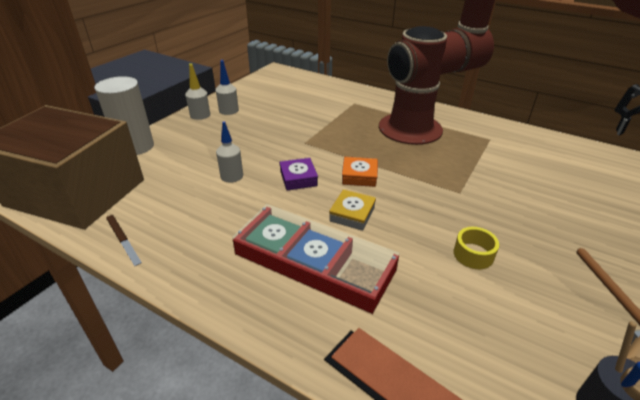

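View pics/top0.png

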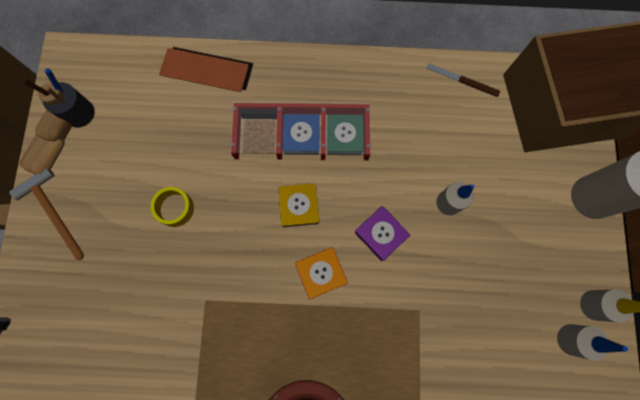

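Top view: three loose tins. The yellow lid is at (299,205), orange at (321,272) and purple at (383,233). The yellow one is the one meant by lid colour, and it sits between robot and rack. The empty bay is the cork floor at (260,137). Next I'll confirm in a crop and measure.

```bash
python3 - <<'E'
from h import *
s,c=snap('top','top1.png'); im=c['frame']
cv2.imwrite('pics/crop1.png',cv2.resize(im[85:305,215:425,::-1],None,fx=2.7,fy=2.7,interpolation=cv2.INTER_CUBIC))
hsv=cv2.cvtColor(im,cv2.COLOR_RGB2HSV)
def blob(lo,hi,box,nm,z):
    m=cv2.inRange(hsv,np.array(lo),np.array(hi)); k=np.zeros_like(m); x0,y0,x1,y1=box; k[y0:y1,x0:x1]=m[y0:y1,x0:x1]
    cs,_=cv2.findContours(k,cv2.RETR_EXTERNAL,cv2.CHAIN_APPROX_NONE); q=max(cs,key=cv2.contourArea)
    P=np.array([onplane(c,u,v,z)[:2] for u,v in q[:,0]]).astype(np.float32)
    r=cv2.minAreaRect(P); print(nm,cv2.contourArea(q),cv2.boundingRect(q),'ctr',np.round(r[0],4),'size',np.round(r[1],4),'ang',round(r[2],2))
    return m
blob([20,150,90],[32,255,255],(265,175,330,235),'yellow',.038)
blob([5,150,120],[17,255,255],(285,240,360,305),'orange',.038)
blob([125,80,40],[160,255,255],(340,195,420,265),'purple',.038)
blob([100,80,40],[120,255,255],(280,105,325,160),'blue',.038)
blob([60,50,40],[95,255,255],(320,105,368,160),'green',.038)
for v,u in [(205,299),(205,290),(140,260),(130,290),(130,330),(150,236),(150,279),(150,323),(150,367),(106,300)]: print(u,v,hsv[v,u])
E
```

```text
yellow 1422.0 (278, 183, 41, 43) ctr [0.5016 0.0461] size [0.0957 0.0896] ang 8.2
orange 1603.0 (295, 247, 53, 52) ctr [ 0.344 -0.014] size [0.0899 0.0959] ang 24.89
purple 1499.5 (356, 206, 54, 54) ctr [ 0.4415 -0.1525] size [0.0938 0.091 ] ang 44.84
blue 1229.0 (283, 114, 36, 38) ctr [0.6803 0.0505] size [0.0962 0.086 ] ang 2.6
green 1202.5 (328, 115, 35, 37) ctr [ 0.6842 -0.0591] size [0.0939 0.0842] ang 2.31
299 205 [ 15  14 143]
290 205 [ 17  12 144]
260 140 [ 13  83 111]
290 130 [110  72 120]
330 130 [78 74 89]
236 150 [  0 117  87]
279 150 [  1 144 122]
323 150 [  0 143 121]
367 150 [  1 144 122]
300 106 [  0 140 115]
```

View pics/crop1.png

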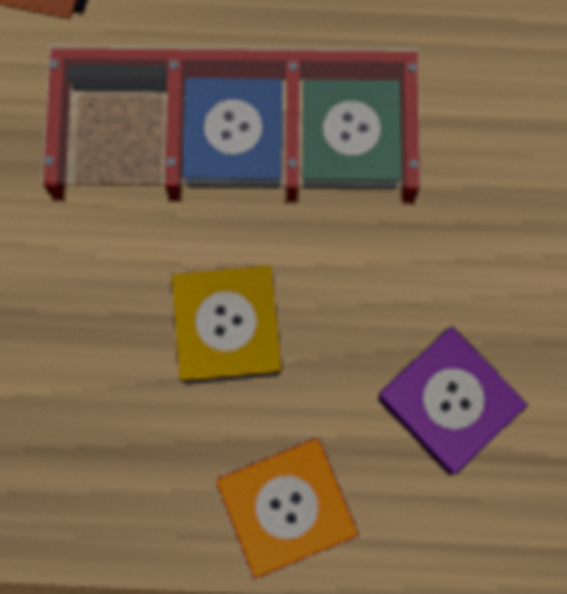

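```bash
python3 - <<'E'
from h import *
s,c=snap('top','top2.png'); im=c['frame']
cv2.imwrite('pics/crop2.png',cv2.resize(im[98:168,225:325,::-1],None,fx=8,fy=8,interpolation=cv2.INTER_CUBIC))
hsv=cv2.cvtColor(im,cv2.COLOR_RGB2HSV)
m=(cv2.inRange(hsv,np.array([0,100,30]),np.array([6,255,255]))|cv2.inRange(hsv,np.array([174,100,30]),np.array([180,255,255])))
m[:95]=0;m[170:]=0;m[:,:225]=0;m[:,380:]=0
for v in (145,150,153):
    r=np.flatnonzero(m[v]); g=np.split(r,np.flatnonzero(np.diff(r)>1)+1); print(v,[(a[0],a[-1]) for a in g])
for u in (233,235,237,277,279,281,321,323,325,366,368,370):
    r=np.flatnonzero(m[:,u]); print(u,r.min(),r.max())
ys,xs=np.nonzero(m)
for z in (.046,.054):
  P=np.array([onplane(c,u,v,z)[:2] for u,v in zip(xs,ys) if v<153]).astype(np.float32); print(z,cv2.minAreaRect(P))
E
```

```text
145 [(np.int64(235), np.int64(238)), (np.int64(280), np.int64(281)), (np.int64(365), np.int64(365))]
150 [(np.int64(231), np.int64(238)), (np.int64(276), np.int64(281)), (np.int64(321), np.int64(325)), (np.int64(365), np.int64(369))]
153 [(np.int64(232), np.int64(238)), (np.int64(276), np.int64(281)), (np.int64(321), np.int64(325)), (np.int64(364), np.int64(369))]
233 110 155
235 103 157
237 103 157
277 103 154
279 103 158
281 103 154
321 104 155
323 104 158
325 104 153
366 104 159
368 104 156Traceback (most recent call last):
  File "<stdin>", line 10, in <module>
    return umr_minimum(a, axis, None, out, keepdims, initial, where)
ValueError: zero-size array to reduction operation minimum which has no identity
```

View pics/crop2.png

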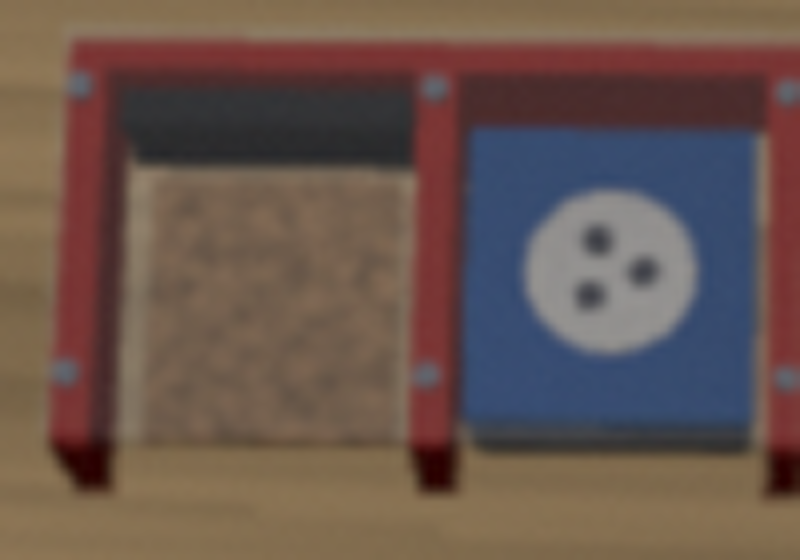

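```bash
python3 - <<'E'
from h import *
c=viewer.read_camera('top')
def p(X,Y,z): return np.round(onplane(c,225+(X+.5)/8-.5,98+(Y+.5)/8-.5,z)[:2]*1000,1)
print('z0 left wall bottom inner',p(110,490,0),'mid L/R',p(420,490,0),p(455,490,0))
for z in (.046,.054): print(z,'left',p(50,443,z),p(90,443,z),'mid',p(413,443,z),p(458,443,z),'back left',p(72,40,z))
print('stop base',p(138,166,0),p(410,168,0))
print('floor left edge',p(132,170,0),p(120,440,0))
print('wall mid left edge top', p(422,80,.046),p(413,440,.046),p(422,80,.054),p(413,440,.054))
print('left wall inner top',p(107,80,.046),p(90,440,.046))
E
```

```text
z0 left wall bottom inner [617.2 204.5] mid L/R [621.7 107.5] [622.2  96.6]
0.046 left [616.9 214.5] [617.5 202.5] mid [622.  105.6] [622.6  92. ] back left [747.5 219.4]
0.054 left [614.4 212.8] [614.9 200.9] mid [619.4 104.6] [620.   91.2] back left [743.8 217.6]
stop base [725.8 204.9] [729.2 117.8]
floor left edge [724.3 206.7] [633.7 202.8]
wall mid left edge top [739.2 110.6] [622.9 105.6] [735.7 109.6] [620.3 104.7]
left wall inner top [734.7 207.5] [618.4 202.6]
```

```bash
cat >> h.py <<'E'
YAW=np.radians(2.45); HOME=np.array([.679,.1578])
EX=np.array([np.cos(YAW),np.sin(YAW),0]);EY=np.array([-np.sin(YAW),np.cos(YAW),0]);EZ=np.array([0,0,1.])
def info(goal=None,Rg=None):
    s=sensors.get_state();R=cv2.Rodrigues(s['ee_rot'])[0];p=s['tcp_pos']
    print('t',round(s['time'],2),'tcp',np.round(p,4),'F',np.round(s['force'],1),'w',round(s['gripper_width'],3))
    d=p-np.r_[HOME,0]; print('rackframe',np.round([d@EX,d@EY,p[2]],4)*1000)
    if Rg is not None: print('turn units',np.round(cv2.Rodrigues(R.T@Rg)[0].ravel()/.5,3)); 
    if goal is not None: print('shift units (cur axes)',np.round(R.T@(np.array(goal)-p)/.3,4),'(goal axes)',None if Rg is None else np.round(Rg.T@(np.array(goal)-p)/.3,4))
RLAT=np.stack([EY,EX,-EZ],1)
def rack(x,y,z): return np.r_[HOME,0]+x*EX+y*EY+np.array([0,0,z])
E
python3 - <<'E'
from h import *
R=RLAT; print(np.linalg.det(R))
info([.505,-.032,.15],R)
E
python3 -m jog '[{"az":0.25},{"az":0.25},{"az":0.25},{"az":0.25},{"az":0.25},{"az":0.25},{"az":0.25},{"az":0.25},{"az":0.25}]' 0
python3 - <<'E'
from h import *
info([.505,-.032,.15],RLAT)
E
```

```text
1.0
t 0.25 tcp [0.2362 0.5783 0.2307] F [-0.  0.  0.] w 1.0
rackframe [-424.4  439.1  230.7]
turn units [-2.000e-03  1.000e-03  2.281e+00]
shift units (cur axes) [-1.5988 -1.5443  0.2703] (goal axes) [-2.0709  0.8083  0.269 ]
t 0.25 tcp [0.2362 0.5783 0.2307] F [-0.  0.  0.] w 1.0
rackframe [-424.4  439.1  230.7]
turn units [-2.000e-03  1.000e-03  2.281e+00]
shift units (cur axes) [-1.5988 -1.5443  0.2703] (goal axes) [-2.0709  0.8083  0.269 ]invalid input at $[0]: expected keys x, y, z, ax, ay, az
```

```bash
python3 -m jog '[{"x":0,"y":0,"z":0,"ax":0,"ay":0,"az":0.25},{"x":0,"y":0,"z":0,"ax":0,"ay":0,"az":0.25},{"x":0,"y":0,"z":0,"ax":0,"ay":0,"az":0.25},{"x":0,"y":0,"z":0,"ax":0,"ay":0,"az":0.25},{"x":0,"y":0,"z":0,"ax":0,"ay":0,"az":0.25},{"x":0,"y":0,"z":0,"ax":0,"ay":0,"az":0.25},{"x":0,"y":0,"z":0,"ax":0,"ay":0,"az":0.25},{"x":0,"y":0,"z":0,"ax":0,"ay":0,"az":0.25},{"x":0,"y":0,"z":0,"ax":0,"ay":0,"az":0.25}]' 0
python3 - <<'E'
from h import *
info([.505,-.032,.15],RLAT)
E
```

```text
time: 1.0
tcp_pos: [0.2363, 0.5785, 0.2311]
ee_rot: [2.163, 2.278, -0.001]
force: [0.4, -1.0, 0.1]
gripper_width: 0.498
t 1.0 tcp [0.2363 0.5785 0.2311] F [ 0.4 -1.   0.1] w 0.498
rackframe [-424.3  439.2  231.1]
turn units [-0.     0.001  0.018]
shift units (cur axes) [-2.0786  0.7892  0.2707] (goal axes) [-2.0714  0.8079  0.2703]
```

```bash
python3 -m jog '[{"x":0,"y":0,"z":0,"ax":0,"ay":0,"az":0.018},{"x":-0.11,"y":0.0425,"z":0.0142,"ax":0,"ay":0,"az":0},{"x":-0.11,"y":0.0425,"z":0.0142,"ax":0,"ay":0,"az":0},{"x":-0.11,"y":0.0425,"z":0.0142,"ax":0,"ay":0,"az":0},{"x":-0.11,"y":0.0425,"z":0.0142,"ax":0,"ay":0,"az":0},{"x":-0.11,"y":0.0425,"z":0.0142,"ax":0,"ay":0,"az":0},{"x":-0.11,"y":0.0425,"z":0.0142,"ax":0,"ay":0,"az":0},{"x":-0.11,"y":0.0425,"z":0.0142,"ax":0,"ay":0,"az":0},{"x":-0.11,"y":0.0425,"z":0.0142,"ax":0,"ay":0,"az":0},{"x":-0.11,"y":0.0425,"z":0.0142,"ax":0,"ay":0,"az":0},{"x":-0.11,"y":0.0425,"z":0.0142,"ax":0,"ay":0,"az":0},{"x":-0.11,"y":0.0425,"z":0.0142,"ax":0,"ay":0,"az":0},{"x":-0.11,"y":0.0425,"z":0.0142,"ax":0,"ay":0,"az":0},{"x":-0.11,"y":0.0425,"z":0.0142,"ax":0,"ay":0,"az":0},{"x":-0.11,"y":0.0425,"z":0.0142,"ax":0,"ay":0,"az":0},{"x":-0.11,"y":0.0425,"z":0.0142,"ax":0,"ay":0,"az":0},{"x":-0.11,"y":0.0425,"z":0.0142,"ax":0,"ay":0,"az":0},{"x":-0.11,"y":0.0425,"z":0.0142,"ax":0,"ay":0,"az":0},{"x":-0.11,"y":0.0425,"z":0.0142,"ax":0,"ay":0,"az":0},{"x":-0.09,"y":0.0425,"z":0.0142,"ax":0,"ay":0,"az":0}]'
python3 - <<'E'
from h import *
info([.505,-.032,.012],RLAT)
snap('wrist','w1.png');s,c=snap('top','t3.png')
print(viewer.read_camera('wrist')['mount'])
E
```

```text
time: 2.67
tcp_pos: [0.5092, -0.0322, 0.1503]
ee_rot: [2.164, 2.277, 0.0]
force: [-0.0, 0.4, -0.7]
gripper_width: 0.499
t 2.67 tcp [ 0.5092 -0.0322  0.1503] F [-0.   0.4 -0.7] w 0.499
rackframe [-177.8 -182.5  150.3]
turn units [0.001 0.001 0.016]
shift units (cur axes) [ 0.0015 -0.014   0.461 ] (goal axes) [ 0.0012 -0.0138  0.461 ]
[[-4.74298169e-04  9.52063170e-01  3.05901121e-01  7.91364951e-02]
 [ 9.99999757e-01  6.08110126e-04 -3.42140624e-04  1.91203087e-04]
 [-5.11761056e-04  3.05900885e-01 -9.52063226e-01 -1.43307132e-01]
 [ 0.00000000e+00  0.00000000e+00  0.00000000e+00  1.00000000e+00]]
```

View pics/w1.png

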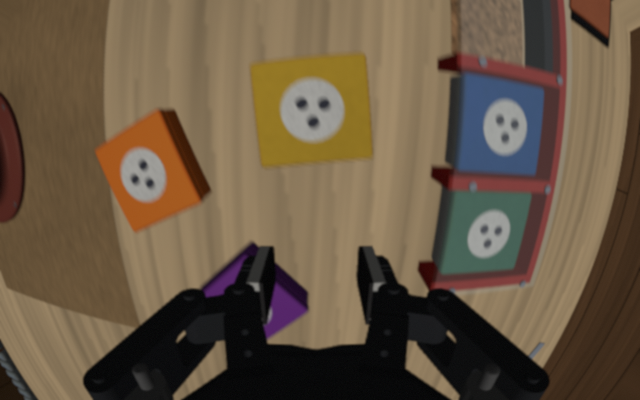

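View pics/t3.png

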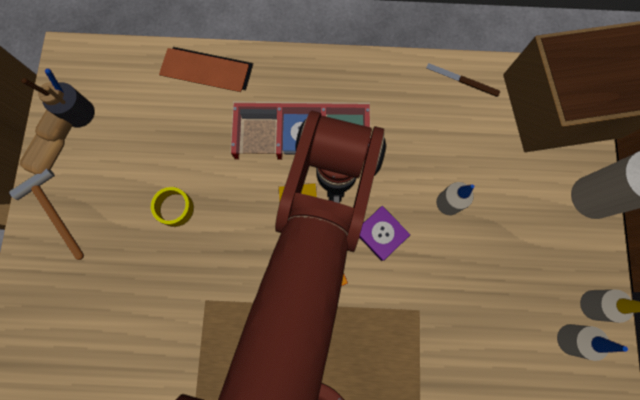

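```bash
python3 -m jog '[{"x":0,"y":-0.0138,"z":0.1,"ax":0,"ay":0,"az":0.016},{"x":0,"y":0,"z":0.1,"ax":0,"ay":0,"az":0},{"x":0,"y":0,"z":0.1,"ax":0,"ay":0,"az":0},{"x":0,"y":0,"z":0.1,"ax":0,"ay":0,"az":0},{"x":0,"y":0,"z":0.06,"ax":0,"ay":0,"az":0},{"x":0,"y":0,"z":0,"ax":0,"ay":0,"az":0}]'
python3 - <<'E'
from h import *
info(rack(-.175,-.057,.012),RLAT)
snap('wrist','w2.png')
E
```

```text
time: 3.32
tcp_pos: [0.5002, -0.028, 0.0078]
ee_rot: [-2.166, -2.264, 0.007]
force: [-1.4, 1.1, -0.8]
gripper_width: 0.496
t 3.32 tcp [ 0.5002 -0.028   0.0078] F [-1.4  1.1 -0.8] w 0.496
rackframe [-186.6 -178.     7.8]
turn units [-0.018 -0.005  0.003]
shift units (cur axes) [ 0.4034  0.0391 -0.0133] (goal axes) [ 0.4034  0.0387 -0.0139]
```

View pics/w2.png

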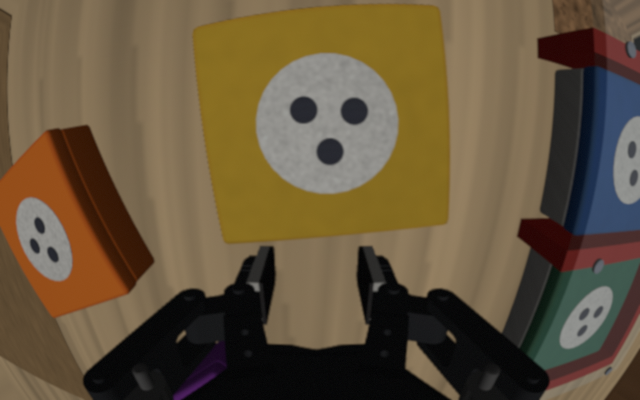

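```bash
python3 -m jog '[{"x":0.02,"y":0.015,"z":-0.0139,"ax":0,"ay":0,"az":0},{"x":0.03,"y":0,"z":0,"ax":0,"ay":0,"az":0},{"x":0.03,"y":0,"z":0,"ax":0,"ay":0,"az":0},{"x":0.03,"y":0,"z":0,"ax":0,"ay":0,"az":0},{"x":0.03,"y":0,"z":0,"ax":0,"ay":0,"az":0},{"x":0.03,"y":0,"z":0,"ax":0,"ay":0,"az":0},{"x":0.03,"y":0,"z":0,"ax":0,"ay":0,"az":0},{"x":0.03,"y":0,"z":0,"ax":0,"ay":0,"az":0},{"x":0.03,"y":0,"z":0,"ax":0,"ay":0,"az":0},{"x":0.03,"y":0,"z":0,"ax":0,"ay":0,"az":0},{"x":0.03,"y":0,"z":0,"ax":0,"ay":0,"az":0},{"x":0.02,"y":0,"z":0,"ax":0,"ay":0,"az":0},{"x":0.01,"y":0,"z":0,"ax":0,"ay":0,"az":0},{"x":0,"y":0,"z":0,"ax":0,"ay":0,"az":0}]'
cat >> h.py <<'E'
def wr(s,c,uv,z):
    uv=np.atleast_2d(uv).astype(float);f=200/np.tan(np.radians(c['vfov'])/2)
    x=uv[:,0]-c['cx'];y=uv[:,1]-c['cy'];r=np.hypot(x,y)+1e-9;th=r/f
    d=np.stack([np.sin(th)*x/r,-np.sin(th)*y/r,-np.cos(th)],1)
    M=np.array(c['mount']);R=cv2.Rodrigues(s['ee_rot'])[0]
    o=R@M[:3,3]+s['tcp_pos'];D=d@(R@M[:3,:3]).T
    return o+D*((z-o[2])/D[:,2])[:,None]
def yellow(cam,s,c,box=None):
    hsv=cv2.cvtColor(c['frame'],cv2.COLOR_RGB2HSV);m=cv2.inRange(hsv,np.array([20,150,60]),np.array([32,255,255]))
    if box is not None:
        k=np.zeros_like(m);x0,y0,x1,y1=box;k[y0:y1,x0:x1]=m[y0:y1,x0:x1];m=k
    cs,_=cv2.findContours(m,cv2.RETR_EXTERNAL,cv2.CHAIN_APPROX_NONE);q=max(cs,key=cv2.contourArea)[:,0]
    P=wr(s,c,q,.038) if cam=='wrist' else np.array([onplane(c,u,v,.038) for u,v in q])
    d=P-np.r_[HOME,0];Q=np.stack([d@EX,d@EY],1).astype(np.float32);r=cv2.minAreaRect(Q)
    print(cam,'tin in bay frame mm',np.round(np.array(r[0])*1000,1),'size',np.round(np.array(r[1])*1000,1),'ang',round(r[2],2),'px box',cv2.boundingRect(q))
E
python3 - <<'E'
from h import *
info(rack(-.175,-.057,.012),RLAT)
s,c=snap('wrist','w3.png');yellow('wrist',s,c)
E
```

```text
time: 4.53
tcp_pos: [0.5041, 0.0764, 0.016]
ee_rot: [-2.174, -2.266, -0.001]
force: [0.0, 0.3, 0.8]
gripper_width: 0.501
t 4.53 tcp [0.5041 0.0764 0.016 ] F [0.  0.3 0.8] w 0.501
rackframe [-178.2  -73.9   16. ]
turn units [-0.002 -0.003 -0.003]
shift units (cur axes) [0.0563 0.0105 0.0134] (goal axes) [0.0563 0.0106 0.0134]
wrist tin in bay frame mm [-180.7  -17.2] size [88.8 93.8] ang 89.92 px box (193, 49, 234, 211)
```

View pics/w3.png

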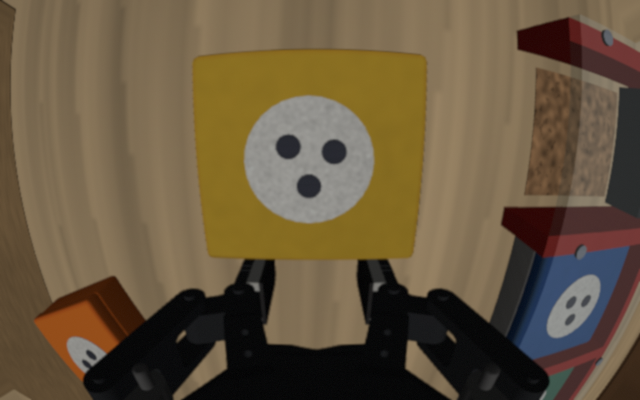

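```bash
python3 -m jog '[{"x":0.015,"y":0,"z":0.008,"ax":0,"ay":0,"az":0},{"x":0.02,"y":0,"z":0,"ax":0,"ay":0,"az":0},{"x":0.014,"y":0,"z":0,"ax":0,"ay":0,"az":0},{"x":0.008,"y":0,"z":0,"ax":0,"ay":0,"az":0},{"x":0,"y":0,"z":0,"ax":0,"ay":0,"az":0}]'
python3 - <<'E'
from h import *
info(rack(-.175,-.057,.012),RLAT)
s,c=snap('wrist','w4.png');yellow('wrist',s,c)
im=c['frame']; cv2.imwrite('pics/w4c.png',cv2.resize(im[30:260,440:640,::-1],None,fx=2.6,fy=2.6,interpolation=cv2.INTER_CUBIC))
E
```

```text
time: 5.0
tcp_pos: [0.5036, 0.0929, 0.0136]
ee_rot: [-2.174, -2.266, -0.0]
force: [0.2, 0.6, -0.7]
gripper_width: 0.501
t 5.0 tcp [0.5036 0.0929 0.0136] F [ 0.2  0.6 -0.7] w 0.501
rackframe [-178.1  -57.3   13.6]
turn units [-0.002 -0.002 -0.003]
shift units (cur axes) [0.0012 0.0102 0.0054] (goal axes) [0.0012 0.0102 0.0055]
wrist tin in bay frame mm [-180.6   -0.7] size [88.7 93.9] ang 89.88 px box (190, 48, 239, 215)
```

View pics/w4c.png

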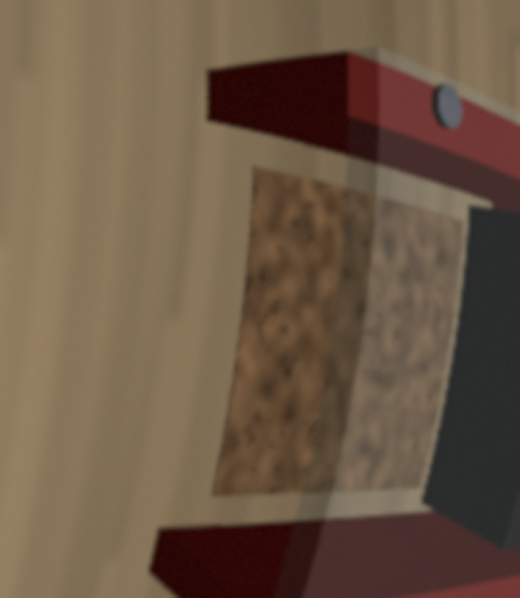

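```bash
python3 - <<'E'
from h import *
s=sensors.get_state();c=viewer.read_camera('wrist')
q=np.array([(209,119),(160,528),(375,165),(485,204),(430,512),(467,212),(428,498)])
uv=(q+.5)/2.6-.5+[440,30]
P=wr(s,c,uv,0);d=P-np.r_[HOME,0]
for a,b in zip(q,d): print(a,np.round([b@EX*1000,b@EY*1000],1))
E
```

```text
[209 119] [-59.5  46.9]
[160 528] [-60.3 -50.5]
[375 165] [ 0.3 45.6]
[485 204] [58.1 44.4]
[430 512] [ 55.2 -51.3]
[467 212] [47.6 40.3]
[428 498] [ 51.7 -46.6]
```

```bash
cat >> h.py <<'E'
def RP(deg):
    t=np.radians(deg);z=np.sin(t)*EX-np.cos(t)*EZ;y=-EY;return np.stack([np.cross(y,z),y,z],1)
E
python3 -m jog '[{"x":-0.06,"y":0,"z":0,"ax":0,"ay":0,"az":0},{"x":-0.05,"y":0,"z":-0.06,"ax":0,"ay":0,"az":0},{"x":0,"y":-0.05,"z":-0.12,"ax":0,"ay":0,"az":0},{"x":0,"y":-0.05,"z":-0.12,"ax":0,"ay":0,"az":0},{"x":0,"y":-0.05,"z":-0.12,"ax":0,"ay":0,"az":0},{"x":0,"y":-0.05,"z":-0.12,"ax":0,"ay":0,"az":0},{"x":0,"y":0,"z":-0.1,"ax":0,"ay":0,"az":0}]'
python3 - <<'E'
from h import *
info(rack(-.29,0,.15),RP(0)); print(sensors.get_state()['qpos'].round(3))
s,c=snap('wrist','w5.png');yellow('wrist',s,c)
E
```

```text
time: 5.68
tcp_pos: [0.4438, 0.0571, 0.2084]
ee_rot: [2.175, 2.266, 0.002]
force: [0.8, -0.2, -0.0]
gripper_width: 0.502
t 5.68 tcp [0.4438 0.0571 0.2084] F [ 0.8 -0.2 -0. ] w 0.502
rackframe [-239.3  -90.6  208.4]
turn units [ 0.000e+00 -3.000e-03  3.138e+00]
shift units (cur axes) [ 0.3014 -0.1699  0.1949] (goal axes) [-0.1691 -0.3019  0.1948]
[-3.900e-02 -3.820e-01  2.036e+00  1.000e-03  1.487e+00 -8.000e-02]
wrist tin in bay frame mm [-180.2   -0.5] size [89.1 94.3] ang 89.98 px box (327, 51, 92, 89)
```

```bash
python3 -m jog '[{"x":0,"y":0,"z":0,"ax":0,"ay":0,"az":0.25},{"x":0,"y":0,"z":0,"ax":0,"ay":0,"az":0.25},{"x":0,"y":0,"z":0,"ax":0,"ay":0,"az":0.25},{"x":0,"y":0,"z":0,"ax":0,"ay":0,"az":0.25},{"x":0,"y":0,"z":0,"ax":0,"ay":0,"az":0.25},{"x":0,"y":0,"z":0,"ax":0,"ay":0,"az":0.25},{"x":0,"y":0,"z":0,"ax":0,"ay":0,"az":0.25},{"x":0,"y":0,"z":0,"ax":0,"ay":0,"az":0.25},{"x":0,"y":0,"z":0,"ax":0,"ay":0,"az":0.25},{"x":0,"y":0,"z":0,"ax":0,"ay":0,"az":0.25},{"x":0,"y":0,"z":0,"ax":0,"ay":0,"az":0.25},{"x":0,"y":0,"z":0,"ax":0,"ay":0,"az":0.25},{"x":0,"y":0,"z":0,"ax":0,"ay":0,"az":0.138},{"x":0,"y":-0.1,"z":0,"ax":0,"ay":0,"az":0},{"x":0,"y":-0.1,"z":0,"ax":0,"ay":0,"az":0},{"x":0,"y":-0.1,"z":0,"ax":0,"ay":0,"az":0},{"x":0,"y":0,"z":0,"ax":0,"ay":0,"az":0}]'
python3 - <<'E'
from h import *
info(rack(-.255,-.001,.013),RP(0)); print(sensors.get_state()['qpos'].round(3))
s,c=snap('wrist','w6.png');yellow('wrist',s,c)
E
```

```text
time: 7.15
tcp_pos: [0.4409, 0.1504, 0.2057]
ee_rot: [-3.138, -0.074, 0.001]
force: [0.4, -0.2, -0.6]
gripper_width: 0.501
t 7.15 tcp [0.4409 0.1504 0.2057] F [ 0.4 -0.2 -0.6] w 0.501
rackframe [-238.2    2.8  205.7]
turn units [-0.006  0.002  0.009]
shift units (cur axes) [-0.0555  0.0144  0.6424] (goal axes) [-0.056   0.0128  0.6424]
[ 0.167 -0.328  1.999  0.003  1.471  1.69 ]
wrist tin in bay frame mm [-180.2   -0.8] size [88.3 94.1] ang 89.64 px box (277, 78, 89, 94)
```

View pics/w6.png

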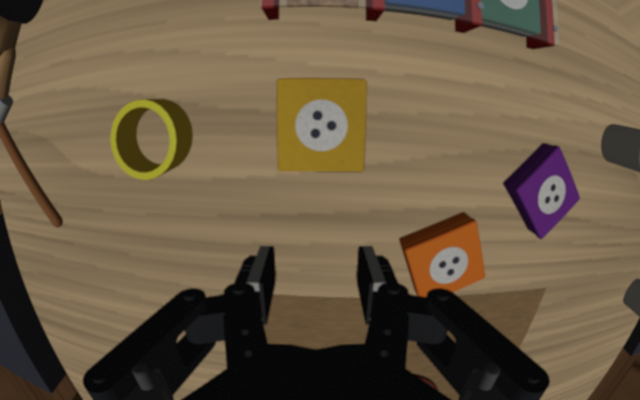

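```bash
python3 -m jog '[{"x":-0.056,"y":0.0128,"z":0.05,"ax":-0.006,"ay":0.002,"az":0.009},{"x":0,"y":0,"z":0.12,"ax":0,"ay":0,"az":0},{"x":0,"y":0,"z":0.12,"ax":0,"ay":0,"az":0},{"x":0,"y":0,"z":0.12,"ax":0,"ay":0,"az":0},{"x":0,"y":0,"z":0.12,"ax":0,"ay":0,"az":0},{"x":0,"y":0,"z":0.06,"ax":0,"ay":0,"az":0},{"x":0,"y":0,"z":0.03,"ax":0,"ay":0,"az":0},{"x":0,"y":0,"z":0,"ax":0,"ay":0,"az":0}]'
python3 - <<'E'
from h import *
info(rack(-.255,-.001,.013),RP(0))
s,c=snap('wrist','w7.png');yellow('wrist',s,c)
E
```

```text
time: 7.87
tcp_pos: [0.4233, 0.1407, 0.0177]
ee_rot: [3.137, 0.059, -0.006]
force: [-0.0, 0.3, 0.4]
gripper_width: 0.504
t 7.87 tcp [0.4233 0.1407 0.0177] F [-0.   0.3  0.4] w 0.504
rackframe [-256.2   -6.2   17.7]
turn units [ 0.007  0.008 -0.011]
shift units (cur axes) [ 0.0041 -0.0173  0.0156] (goal axes) [ 0.0041 -0.0172  0.0157]
wrist tin in bay frame mm [-180.4   -0.7] size [88.3 94.3] ang 89.84 px box (195, 0, 219, 225)
```

View pics/w7.png

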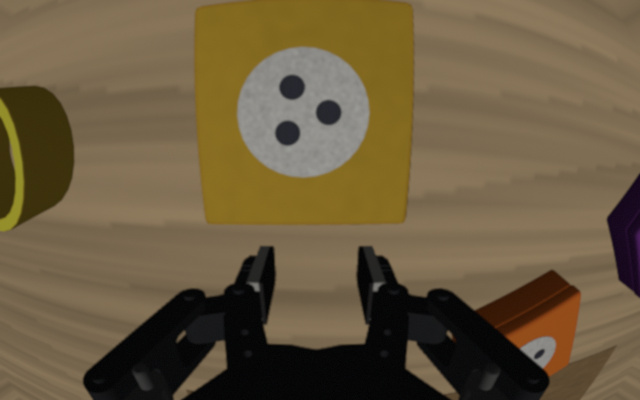

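```bash
python3 -m jog '[{"x":0,"y":-0.0172,"z":0.0157,"ax":0.007,"ay":0.008,"az":-0.011},{"x":0.02,"y":0,"z":0,"ax":0,"ay":0,"az":0},{"x":0.025,"y":0,"z":0,"ax":0,"ay":0,"az":0},{"x":0.03,"y":0,"z":0,"ax":0,"ay":0,"az":0},{"x":0.03,"y":0,"z":0,"ax":0,"ay":0,"az":0},{"x":0.03,"y":0,"z":0,"ax":0,"ay":0,"az":0},{"x":0.03,"y":0,"z":0,"ax":0,"ay":0,"az":0},{"x":0.03,"y":0,"z":0,"ax":0,"ay":0,"az":0},{"x":0.03,"y":0,"z":0,"ax":0,"ay":0,"az":0},{"x":0.02,"y":0,"z":0,"ax":0,"ay":0,"az":0},{"x":0.01,"y":0,"z":0,"ax":0,"ay":0,"az":0},{"x":0,"y":0,"z":0,"ax":0,"ay":0,"az":0}]'
python3 - <<'E'
from h import *
info(rack(-.17,-.001,.013),RP(0))
s,c=snap('wrist','w8.png');yellow('wrist',s,c)
im=c['frame']; cv2.imwrite('pics/w8c.png',cv2.resize(im[0:235,170:450,::-1],None,fx=2.5,fy=2.5,interpolation=cv2.INTER_CUBIC))
E
```

```text
time: 8.92
tcp_pos: [0.5027, 0.15, 0.0158]
ee_rot: [-3.14, -0.069, -0.011]
force: [1.1, 0.3, -0.1]
gripper_width: 0.499
t 8.92 tcp [0.5027 0.15   0.0158] F [ 1.1  0.3 -0.1] w 0.499
rackframe [-176.5   -0.2   15.8]
turn units [-0.001 -0.014  0.002]
shift units (cur axes) [0.0215 0.0027 0.0095] (goal axes) [0.0216 0.0026 0.0093]
wrist tin in bay frame mm [-117.2   -0.9] size [94.8 88. ] ang 0.01 px box (209, 35, 220, 225)
```

View pics/w8c.png

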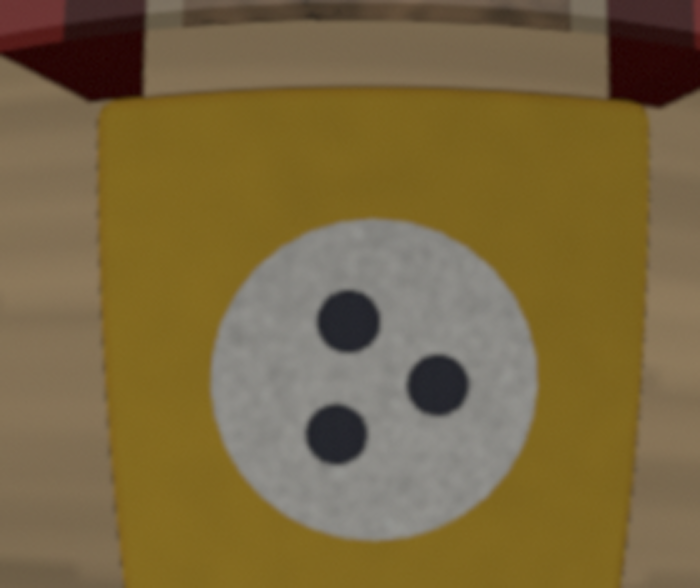

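```bash
python3 - <<'E'
from h import *
s=sensors.get_state();c=viewer.read_camera('wrist')
q=np.array([(143,98),(609,104),(144,28),(608,30),(90,101),(658,107)])
uv=(q+.5)/2.5-.5+[170,0]
d=wr(s,c,uv,0)-np.r_[HOME,0]
for a,b in zip(q,d): print(a,np.round([b@EX*1000,b@EY*1000],1))
E
```

```text
[143  98] [-61.3  46.6]
[609 104] [-62.1 -50.3]
[144  28] [-45.3  46.8]
[608  30] [-45.2 -50.4]
[ 90 101] [-60.6  58.5]
[658 107] [-61.4 -61.4]
```

```bash
python3 -m jog '[{"x":0.015,"y":0.001,"z":0.004,"ax":0,"ay":-0.01,"az":0.002},{"x":0.02,"y":0.001,"z":0,"ax":0,"ay":0,"az":0},{"x":0.02,"y":0.001,"z":0,"ax":0,"ay":0,"az":0},{"x":0.02,"y":0,"z":0,"ax":0,"ay":0,"az":0},{"x":0.02,"y":0,"z":0,"ax":0,"ay":0,"az":0},{"x":0.02,"y":0,"z":0,"ax":0,"ay":0,"az":0},{"x":0.015,"y":0,"z":0,"ax":0,"ay":0,"az":0},{"x":0,"y":0,"z":0,"ax":0,"ay":0,"az":0}]'
python3 - <<'E'
from h import *
info(rack(-.08,-.001,.015),RP(0))
s,c=snap('wrist','w9.png');yellow('wrist',s,c)
E
```

```text
time: 9.68
tcp_pos: [0.542, 0.1509, 0.0149]
ee_rot: [-3.14, -0.067, -0.003]
force: [0.0, 0.7, -0.5]
gripper_width: 0.502
t 9.68 tcp [0.542  0.1509 0.0149] F [ 0.   0.7 -0.5] w 0.502
rackframe [-137.2   -1.1   14.9]
turn units [-0.001 -0.004 -0.   ]
shift units (cur axes) [ 1.907e-01 -3.000e-04  1.000e-04] (goal axes) [ 0.1907 -0.0003 -0.0003]
wrist tin in bay frame mm [-93.3  -1.8] size [64. 88.] ang 0.0 px box (209, 113, 220, 148)
```

View pics/w9.png

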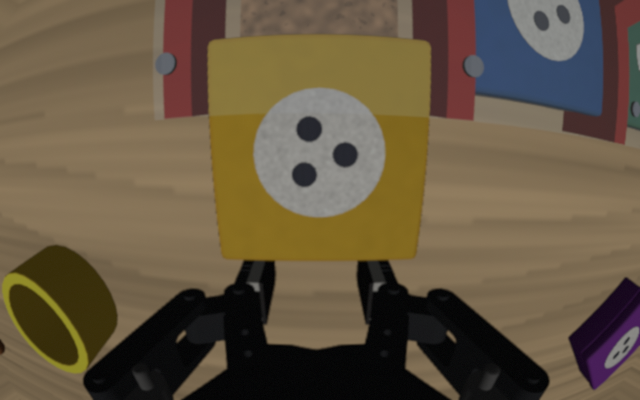

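```bash
python3 -m jog '[{"x":0.015,"y":0,"z":0,"ax":0,"ay":0,"az":0},{"x":0.02,"y":0,"z":0,"ax":0,"ay":0,"az":0},{"x":0.02,"y":0,"z":0,"ax":0,"ay":0,"az":0},{"x":0.02,"y":0,"z":0,"ax":0,"ay":0,"az":0},{"x":0.02,"y":0,"z":0,"ax":0,"ay":0,"az":0},{"x":0.02,"y":0,"z":0,"ax":0,"ay":0,"az":0},{"x":0.02,"y":0,"z":0,"ax":0,"ay":0,"az":0},{"x":0.02,"y":0,"z":0,"ax":0,"ay":0,"az":0},{"x":0.02,"y":0,"z":0,"ax":0,"ay":0,"az":0},{"x":0.01,"y":0,"z":0,"ax":0,"ay":0,"az":0},{"x":0,"y":0,"z":0,"ax":0,"ay":0,"az":0}]'
python3 - <<'E'
from h import *
info(rack(-.14,-.001,.05),RP(0));print(sensors.get_state()['qpos'].round(3))
s,c=snap('wrist','w10.png')
E
```

```text
time: 10.65
tcp_pos: [0.5973, 0.1532, 0.0147]
ee_rot: [-3.14, -0.067, -0.004]
force: [-0.2, 0.3, -0.2]
gripper_width: 0.498
t 10.65 tcp [0.5973 0.1532 0.0147] F [-0.2  0.3 -0.2] w 0.498
rackframe [-81.8  -1.1  14.7]
turn units [-0.001 -0.005 -0.   ]
shift units (cur axes) [-0.1938 -0.0004 -0.118 ] (goal axes) [-0.194  -0.0003 -0.1175]
[0.13  0.255 1.776 0.    1.109 1.658]
```

View pics/w10.png

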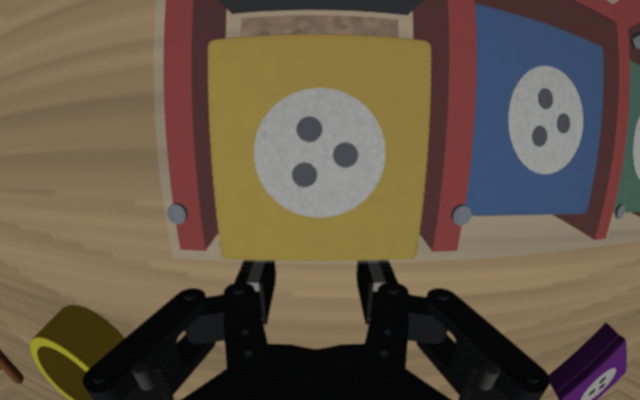

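```bash
cat > k.py <<'E'
import numpy as np
from scipy.optimize import least_squares,fsolve
D=np.array([(.0533,1.6143,.6244,.2301),(-.382,2.036,.4475,.2084),(-.328,1.999,.4658,.2057),(.255,1.776,.6166,.0147)])
# r=r0+a sin q2+b sin(q2+q3); z=k+a cos q2+b cos(q2+q3): linear
A=[];B=[]
for q2,q3,r,z in D:
    A+= [[1,0,np.sin(q2),np.sin(q2+q3)],[0,1,np.cos(q2),np.cos(q2+q3)]];B+=[r,z]
x,res,_,sv=np.linalg.lstsq(np.array(A),np.array(B),rcond=None);print(x.round(4),res,sv)
r0,k,a,b=x
E
python3 k.py
```

```text
[ 0.0014 -0.091   0.3778  0.5913] [0.00032943] [3.00198686 2.60768852 0.37344262 0.22039983]
```

```bash
python3 -m jog '[{"x":-0.06,"y":0,"z":0,"ax":0,"ay":0,"az":0},{"x":-0.08,"y":0,"z":-0.06,"ax":0,"ay":0,"az":0},{"x":-0.05,"y":0,"z":-0.08,"ax":0,"ay":0,"az":0},{"x":0,"y":0,"z":0,"ax":0,"ay":0.25,"az":0},{"x":0,"y":0,"z":0,"ax":0,"ay":0.25,"az":0},{"x":0,"y":0,"z":0,"ax":0,"ay":0.25,"az":0},{"x":0,"y":0,"z":0,"ax":0,"ay":0.25,"az":0},{"x":0,"y":0,"z":0,"ax":0,"ay":0.25,"az":0},{"x":0,"y":0,"z":0,"ax":0,"ay":0.146,"az":0},{"x":0,"y":0,"z":0,"ax":0,"ay":0,"az":0}]'
python3 - <<'E'
from h import *
info(rack(-.09,-.001,.010),RP(40));print(sensors.get_state()['qpos'].round(3))
s,c=snap('wrist','w11.png')
E
```

```text
time: 11.53
tcp_pos: [0.5349, 0.1505, 0.0529]
ee_rot: [-2.94, -0.065, -1.064]
force: [-0.0, -0.8, -0.6]
gripper_width: 0.502
t 11.53 tcp [0.5349 0.1505 0.0529] F [-0.  -0.8 -0.6] w 0.502
rackframe [-144.3   -1.1   52.9]
turn units [-0.001  0.007  0.002]
shift units (cur axes) [ 0.0476 -0.0003  0.2258] (goal axes) [ 0.0467 -0.0005  0.2259]
[ 0.186 -0.256  2.34  -0.249  0.379  1.912]
```

View pics/w11.png

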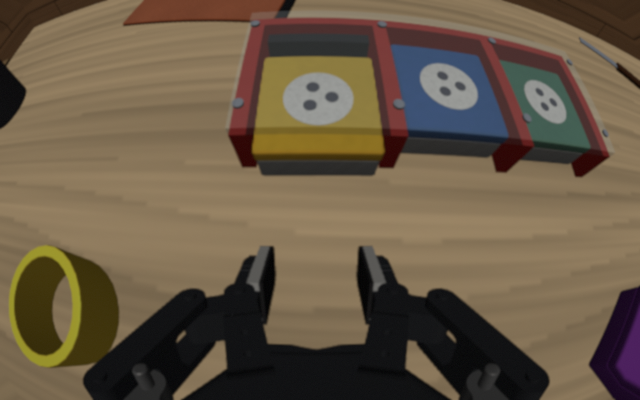

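```bash
python3 -m jog '[{"x":0.016,"y":0,"z":0.06,"ax":0,"ay":0.007,"az":0},{"x":0.016,"y":0,"z":0.06,"ax":0,"ay":0,"az":0},{"x":0.0155,"y":0,"z":0.06,"ax":0,"ay":0,"az":0},{"x":0,"y":0,"z":0.03,"ax":0,"ay":0,"az":0},{"x":0,"y":0,"z":0.015,"ax":0,"ay":0,"az":0},{"x":0,"y":0,"z":0,"ax":0,"ay":0,"az":0},{"x":0,"y":0,"z":0,"ax":0,"ay":0,"az":0}]'
python3 - <<'E'
from h import *
info(rack(-.075,-.001,.010),RP(40));print(sensors.get_state()['qpos'].round(3)); print(RP(40).T@EX*.01/.3)
s,c=snap('wrist','w12.png')
E
```

```text
time: 12.17
tcp_pos: [0.5942, 0.1531, 0.0149]
ee_rot: [-2.935, -0.062, -1.075]
force: [-0.3, 0.6, 0.3]
gripper_width: 0.5
t 12.17 tcp [0.5942 0.1531 0.0149] F [-0.3  0.6  0.3] w 0.5
rackframe [-84.9  -1.1  14.9]
turn units [-0.    -0.008 -0.001]
shift units (cur axes) [ 0.0148 -0.0002  0.0337] (goal axes) [ 0.0149 -0.0002  0.0336]
[ 0.168 -0.011  2.21  -0.322  0.257  1.979]
[ 2.55348148e-02 -5.79702608e-20  2.14262537e-02]
```

View pics/w12.png

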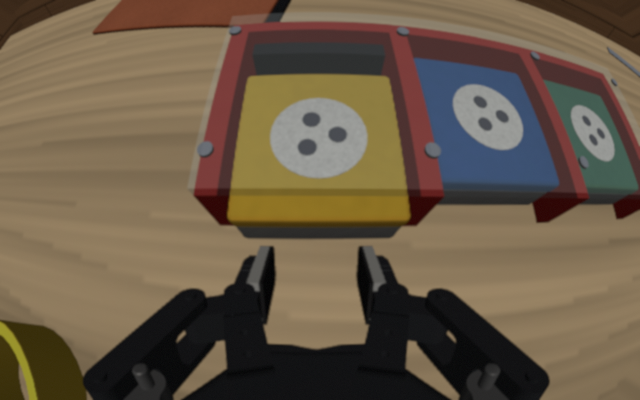

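```bash
python3 -m jog '[{"x":0.0042,"y":0,"z":0.021,"ax":0,"ay":-0.008,"az":0},{"x":0.01,"y":0,"z":0.0085,"ax":0,"ay":0,"az":0},{"x":0.005,"y":0,"z":0.0042,"ax":0,"ay":0,"az":0},{"x":0,"y":0,"z":0,"ax":0,"ay":0,"az":0},{"x":0,"y":0,"z":0,"ax":0,"ay":0,"az":0}]'
python3 - <<'E'
from h import *
info(rack(-.055,-.001,.011),RP(40));print(sensors.get_state()['qpos'].round(3))
s,c=snap('wrist','w13.png')
E
```

```text
time: 12.63
tcp_pos: [0.6044, 0.1537, 0.0104]
ee_rot: [-2.937, -0.063, -1.069]
force: [0.0, 0.4, -0.3]
gripper_width: 0.498
t 12.63 tcp [0.6044 0.1537 0.0104] F [ 0.   0.4 -0.3] w 0.498
rackframe [-74.7  -1.   10.4]
turn units [-0.001  0.    -0.001]
shift units (cur axes) [0.0515 0.0002 0.0407] (goal axes) [0.0515 0.0002 0.0407]
[ 0.165  0.023  2.185 -0.317  0.251  1.973]
```

View pics/w13.png

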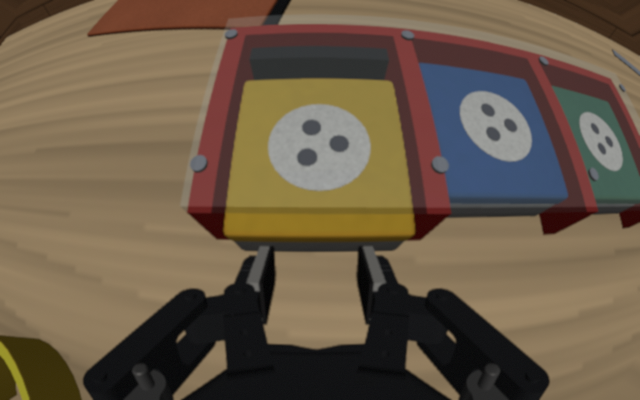

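```bash
python3 -m jog '[{"x":0.0064,"y":0,"z":0.0053,"ax":0,"ay":0,"az":0},{"x":0.0064,"y":0,"z":0.0053,"ax":0,"ay":0,"az":0},{"x":0.0064,"y":0,"z":0.0053,"ax":0,"ay":0,"az":0},{"x":0.0064,"y":0,"z":0.0053,"ax":0,"ay":0,"az":0},{"x":0.0064,"y":0,"z":0.0053,"ax":0,"ay":0,"az":0},{"x":0.0064,"y":0,"z":0.0053,"ax":0,"ay":0,"az":0},{"x":0,"y":0,"z":0,"ax":0,"ay":0,"az":0}]'
python3 - <<'E'
from h import *
info(rack(-.055,-.001,.011),RP(40));print(sensors.get_state()['qpos'].round(3))
s,c=snap('wrist','w14.png')
E
```

```text
time: 13.27
tcp_pos: [0.6196, 0.1542, 0.0103]
ee_rot: [-2.938, -0.062, -1.068]
force: [-0.8, 0.3, -0.1]
gripper_width: 0.499
t 13.27 tcp [0.6196 0.1542 0.0103] F [-0.8  0.3 -0.1] w 0.499
rackframe [-59.5  -1.1  10.3]
turn units [-0.001  0.001 -0.001]
shift units (cur axes) [ 0.013  -0.0002  0.0076] (goal axes) [ 0.013  -0.0002  0.0076]
[ 0.16   0.057  2.15  -0.306  0.252  1.959]
```

View pics/w14.png

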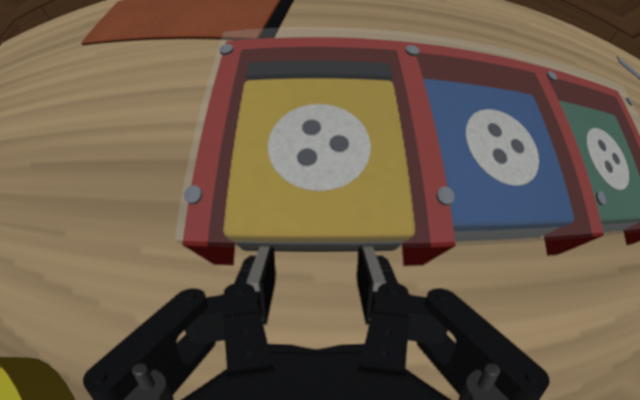

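```bash
python3 -m jog '[{"x":0.0064,"y":0,"z":0.0053,"ax":0,"ay":0,"az":0},{"x":0.0064,"y":0,"z":0.0053,"ax":0,"ay":0,"az":0},{"x":0.0052,"y":0,"z":0.0043,"ax":0,"ay":0,"az":0},{"x":0,"y":0,"z":0,"ax":0,"ay":0,"az":0}]'
python3 - <<'E'
from h import *
info(rack(-.05,-.001,.011),RP(40))
s,c=snap('wrist','w15.png')
im=c['frame']; cv2.imwrite('pics/w15c.png',cv2.resize(im[30:290,170:490,::-1],None,fx=2.3,fy=2.3,interpolation=cv2.INTER_CUBIC))
E
```

```text
time: 13.65
tcp_pos: [0.6245, 0.1544, 0.0092]
ee_rot: [-2.941, -0.063, -1.062]
force: [-18.4, -1.3, 11.4]
gripper_width: 0.504
t 13.65 tcp [0.6245 0.1544 0.0092] F [-18.4  -1.3  11.4] w 0.504
rackframe [-54.6  -1.    9.2]
turn units [0.001 0.009 0.   ]
shift units (cur axes) [ 0.0157 -0.0001  0.0052] (goal axes) [ 0.0157 -0.0001  0.0053]
```

View pics/w15c.png

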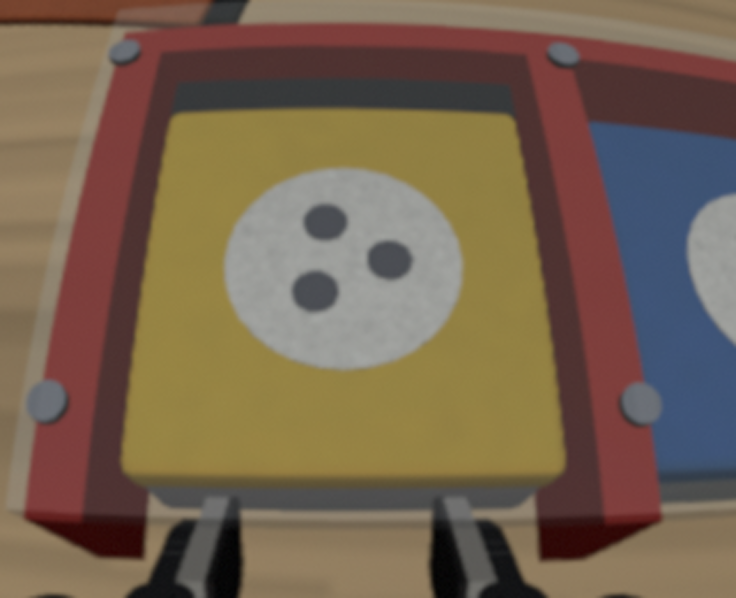

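```bash
python3 - <<'E'
from h import *
s=sensors.get_state();c=viewer.read_camera('wrist')
info(rack(-.05,-.001,.011),RP(40))
q=np.array([(345,108),(345,478),(124,470),(562,470),(172,116),(516,117),(700,473)])
uv=(q+.5)/2.3-.5+[170,30]
d=wr(s,c,uv,.038)-np.r_[HOME,0]
for a,b in zip(q,d): print(a,np.round([b@EX*1000,b@EY*1000],1))
print('rail front bottom', [np.round([b@EX*1000,b@EY*1000],1) for b in wr(s,c,(np.array([(145,560),(540,560)])+.5)/2.3-.5+[170,30],0)-np.r_[HOME,0]])
print('stop top near edge/far edge z36',[np.round([b@EX*1000,b@EY*1000],1) for b in wr(s,c,(np.array([(345,110),(345,80)])+.5)/2.3-.5+[170,30],.036)-np.r_[HOME,0]])
hsv=cv2.cvtColor(c['frame'],cv2.COLOR_RGB2HSV);m=cv2.inRange(hsv,np.array([100,60,40]),np.array([120,255,255]))
cs,_=cv2.findContours(m,cv2.RETR_EXTERNAL,cv2.CHAIN_APPROX_NONE);qq=max(cs,key=cv2.contourArea)[:,0]
d=wr(s,c,qq,.038)-np.r_[HOME,0];Q=np.stack([d@EX,d@EY],1).astype(np.float32);print('blue',cv2.minAreaRect(Q),cv2.boundingRect(qq))
E
```

```text
t 13.75 tcp [0.6244 0.1544 0.0092] F [-17.   -0.8  11. ] w 0.5
rackframe [-54.7  -1.    9.2]
turn units [0.001 0.009 0.   ]
shift units (cur axes) [ 0.0157 -0.0001  0.0053] (goal axes) [ 0.0157 -0.0001  0.0054]
[345 108] [45.7 -2.8]
[345 478] [-49.8  -2.2]
[124 470] [-48.6  41.4]
[562 470] [-48.8 -45.3]
[172 116] [44.6 41.7]
[516 117] [ 44.5 -47. ]
[700 473] [-50.4 -76.7]
rail front bottom [array([-60.9,  46.3]), array([-61.2, -50.4])]
stop top near edge/far edge z36 [array([47. , -2.8]), array([58.6, -2.9])]
blue ((-0.0035538747906684875, -0.11028145253658295), (0.08673834055662155, 0.096712626516819), 89.64488983154297) (427, 83, 150, 156)
```

```bash
python3 -m jog '[{"x":0.0016,"y":0,"z":0.0012,"ax":0,"ay":0,"az":0},{"x":0.0016,"y":0,"z":0.0012,"ax":0,"ay":0,"az":0},{"x":0,"y":0,"z":0,"ax":0,"ay":0,"az":0}]'
python3 - <<'E'
from h import *
info(rack(-.05,-.001,.011),RP(40))
E
```

```text
time: 14.0
tcp_pos: [0.6246, 0.1544, 0.009]
ee_rot: [-2.942, -0.063, -1.06]
force: [-29.1, -2.5, 20.9]
gripper_width: 0.5
t 14.0 tcp [0.6246 0.1544 0.009 ] F [-29.1  -2.5  20.9] w 0.5
rackframe [-54.5  -1.    9. ]
turn units [0.002 0.012 0.001]
shift units (cur axes) [ 0.0157 -0.0001  0.0045] (goal axes) [ 0.0157 -0.0001  0.0046]
```

```bash
python3 -m jog '[{"x":0.0017,"y":0,"z":0.0010,"ax":0,"ay":0,"az":0},{"x":0.0014,"y":0,"z":0.0008,"ax":0,"ay":0,"az":0},{"x":0,"y":0,"z":0,"ax":0,"ay":0,"az":0},{"x":0,"y":0,"z":0,"ax":0,"ay":0,"az":0},{"x":0,"y":0,"z":0,"ax":0,"ay":0,"az":0},{"x":0,"y":0,"z":0,"ax":0,"ay":0,"az":0}]'
python3 - <<'E'
from h import *
info(rack(-.05,-.001,.011),RP(40))
s,c=snap('wrist','w16.png')
im=c['frame']; cv2.imwrite('pics/w16c.png',cv2.resize(im[30:290,170:490,::-1],None,fx=2.3,fy=2.3,interpolation=cv2.INTER_CUBIC))
E
```

```text
time: 14.5
tcp_pos: [0.6247, 0.1545, 0.0089]
ee_rot: [-2.943, -0.063, -1.058]
force: [-38.5, -2.5, 28.3]
gripper_width: 0.499
t 14.5 tcp [0.6247 0.1545 0.0089] F [-38.5  -2.5  28.3] w 0.499
rackframe [-54.4  -1.    8.9]
turn units [0.002 0.015 0.001]
shift units (cur axes) [0.0157 0.0001 0.004 ] (goal axes) [0.0157 0.0001 0.0041]
```

View pics/w16c.png

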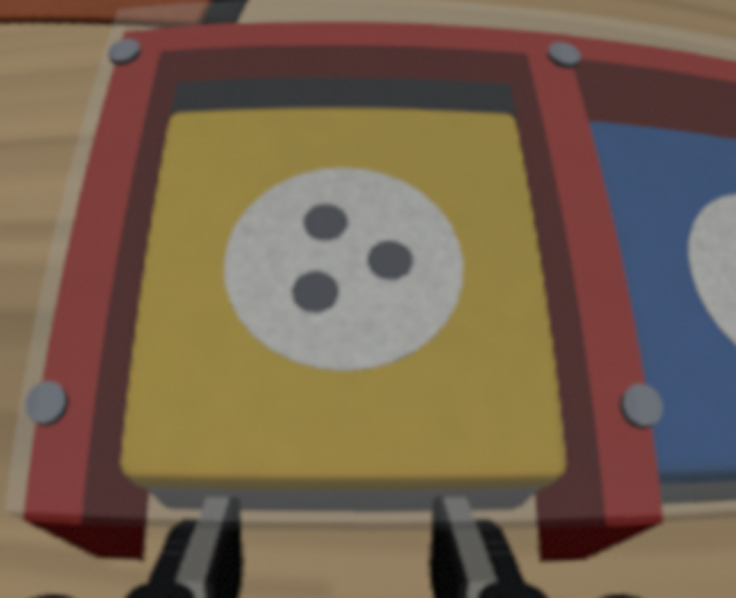

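```bash
python3 -m jog '[{"x":-0.006,"y":0,"z":-0.006,"ax":0,"ay":0,"az":0},{"x":-0.01,"y":0,"z":-0.012,"ax":0,"ay":0,"az":0},{"x":-0.03,"y":0,"z":-0.03,"ax":0,"ay":0,"az":0},{"x":-0.04,"y":0,"z":-0.06,"ax":0,"ay":0,"az":0},{"x":-0.02,"y":0,"z":-0.1,"ax":0,"ay":0,"az":0},{"x":0,"y":0,"z":-0.1,"ax":0,"ay":0,"az":0},{"x":0,"y":0,"z":-0.1,"ax":0,"ay":0,"az":0},{"x":0,"y":0,"z":-0.1,"ax":0,"ay":0,"az":0},{"x":0,"y":0,"z":0,"ax":0,"ay":0,"az":0}]'
python3 - <<'E'
from h import *
info()
s,c=snap('wrist','w17.png')
snap('scene','s2.png');s,t=snap('top','t5.png');print(sensors.get_state()['qpos'].round(3))
E
```

```text
time: 15.3
tcp_pos: [0.5083, 0.1503, 0.1154]
ee_rot: [-2.927, -0.063, -1.088]
force: [0.8, 0.2, 0.7]
gripper_width: 0.501
t 15.3 tcp [0.5083 0.1503 0.1154] F [0.8 0.2 0.7] w 0.501
rackframe [-170.9   -0.2  115.4]
[ 0.199 -0.469  2.386 -0.195  0.54   1.858]
```

View pics/w17.png

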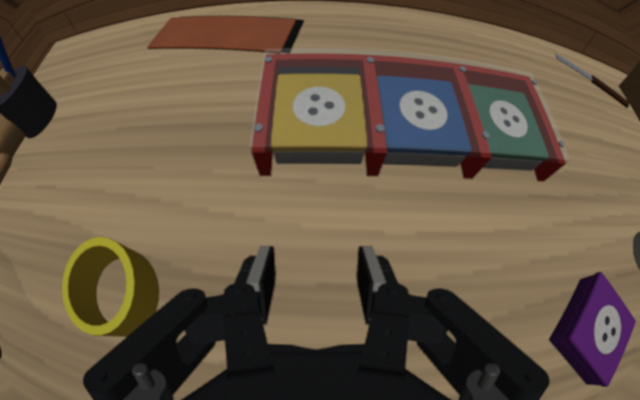

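View pics/t5.png

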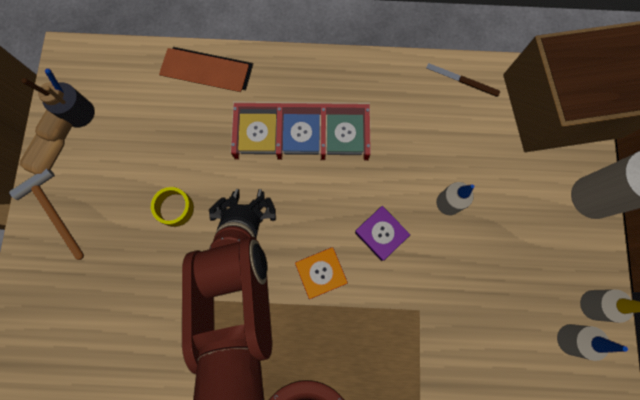

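View pics/s2.png

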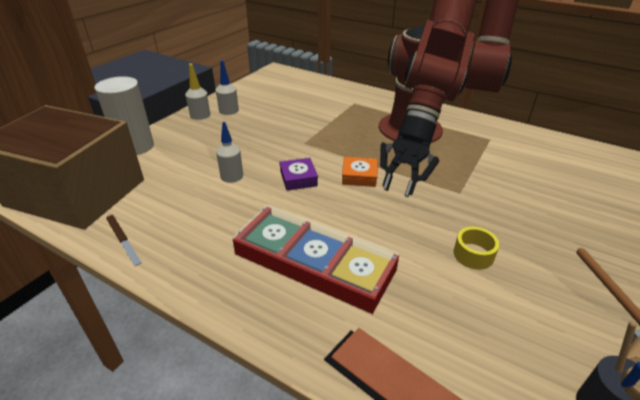

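```bash
python3 - <<'E'
from h import *
c=viewer.read_camera('top');im=c['frame']
hsv=cv2.cvtColor(im,cv2.COLOR_RGB2HSV)
m=cv2.inRange(hsv,np.array([0,0,100]),np.array([180,45,255]));m[:105]=0;m[158:]=0;m[:,:235]=0;m[:,370:]=0
cs,_=cv2.findContours(m,cv2.RETR_EXTERNAL,cv2.CHAIN_APPROX_NONE)
for q in cs:
    if cv2.contourArea(q)>150:
        (u,v),_,_=cv2.fitEllipse(q);d=onplane(c,u,v,.038)-np.r_[HOME,0];print('label px',round(u,1),round(v,1),'bay frame mm',np.round([d@EX*1000,d@EY*1000],1))
for nm,lo,hi,x0,x1 in(('y',[18,100,60],[34,255,255],236,282),('b',[100,60,40],[120,255,255],280,325),('g',[60,40,40],[95,255,255],322,370)):
    k=cv2.inRange(hsv,np.array(lo),np.array(hi));k[:100]=0;k[160:]=0;k[:,:x0]=0;k[:,x1:]=0
    q=max(cv2.findContours(k,0,1)[0],key=cv2.contourArea)[:,0]
    d=np.array([onplane(c,u,v,.038) for u,v in q])-np.r_[HOME,0]
    print(nm,cv2.boundingRect(q),'x range',np.round([(d@EX).min()*1e3,(d@EX).max()*1e3],1),'y',np.round([(d@EY).min()*1e3,(d@EY).max()*1e3],1))
E
```

```text
label px 344.8 132.0 bay frame mm [  -2.  -216.1]
label px 300.9 131.5 bay frame mm [  -1.1 -108.2]
label px 256.7 131.1 bay frame mm [-0.5  0.2]
y (238, 113, 38, 38) x range [-49.4  47.2] y [-45.5  44.8]
b (283, 114, 36, 38) x range [-51.5  45. ] y [-150.4  -63.9]
g (327, 115, 36, 37) x range [-51.2  42.8] y [-259.1 -172.3]
```

```bash
python3 -c "
from h import *
print(env.job_done()); info()"
```

```text
the job is handed in; nothing more can be done
None
the job is handed in; nothing more can be done
```

The yellow-lidded tin is in the empty bay, home against the rubber stop, and I've handed the job in at about 15.5 s of the 67 s. No verdict was reported.

**What I did:** I used the half-open fingers as a two-point pusher. I pushed the tin sideways into line with the bay, which also squared it up, then slid it straight in under the roof. I tilted the tool 40° for the last stretch and pressed slowly. The press ended at about 38 N inward, or 48 N total at the wrist, and the tin did not move further. Then I backed the arm clear.

**Last checks:**
- **Position:** in the top view, the label centres sit at -0.5 mm (yellow), -1.1 mm (blue) and -2.0 mm (green) along the bay depth. That puts the yellow tin level with the parked ones, within the roughly 2 mm calibration, and its sideways offset is 0.2 mm.
- **Other items:** the parked tins, glue, tape, and orange and purple tins look unmoved. After retreating, the wrist force was near zero.

**Disagreements:**
- The top and wrist cameras differed by about 2 mm on the bay's centre line, within calibration, so I entered about 1 mm off the top-view centre.
- During the press the wrist also showed about 28 N upward. I took this as friction between the fingertips and the tin, because contact with the roof would have pushed down.

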